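Pull check on a spring tester

TASK

The spring tester has to be pulled to its set length, but a V-block has been left standing in the way of its pull tab: first set the V-block upright in the middle of the square rubber pad. Then pull the lock knob out to its click, draw the pull tab out until the black drag pointer on top of the housing stands in the gap of the setting fork (not past it), hold it there for a good second, and ease the tab all the way back without letting it snap. Last, push the lock knob fully home, leaving the drag pointer standing in the fork and everything else where it is.

Things in the scene. Friction and masses are not known exactly. Their poses are not given: they have to be found in the camera images.
- tester: Spring tester, fixed. Dark steel base plate 12 mm thick with a grey housing on its far part, top 75 mm up (pointers on it reach 91 mm). Origin on the table; x runs from the pull tab to the housing, y left, z up. In this frame the plate spans x -170..130, y -60..60 mm, the housing x 30..140, y -30..30 mm. The tab is pulled towards -x.
- pull_tab (a point): Middle of the pull tab, a black upright block 12 mm thick along the tester's x, 28 mm wide along y, reaching from 22 to 76 mm above the table; this point is 50 mm up. Its back face carries a 10 mm rod (axis 42 mm up) from the housing, at rest 44 mm clear of the housing's face. A spring (3 N at rest, plus 150 N/m) draws it home. Axes as the tester's.
- slide (a joint): How far the tab is pulled out, m: 0 home, at most 0.078. The lock blocks it while the lock knob is home.
- lock (a joint): How far the lock knob is out, m: 0 home, 0.018 fully out. It clicks to either end over a sprung ball of about 4 N.
- lock_knob (a point): Centre of the lock knob, a black disc 26 mm in diameter and 14 mm thick standing on edge, its axis level along the tester's y, 48 mm above the table, on the -y side of the housing: its near face is 26 mm off the housing wall when home, on a 10 mm stem. It is pulled out towards the tester's -y.
- drag (a joint): Reading of the drag pointer, m of pull: a black 3 mm thick fin across the housing's top that the slide pushes along with it (towards the tester's -x) and that stays where it was pushed to by the greatest pull. 0 at the start.
- drag_pointer (a point): Tip of the drag pointer, at its middle, 82 mm above the table.
- fork (a joint): Setting of the fork, m of pull: the value that the drag pointer must reach. 0.042 to 0.068, fixed during a run.
- fork_gap (a point): Middle of the gap between the two dark steel prongs of the setting fork, on top of the housing at its +y edge, 82 mm above the table; the gap is 10 mm wide along the tester's x. The drag pointer's tip is to stand in this gap. Axes as the tester's.
- vblock: Loose steel V-block, 56 mm long (its x), 40 mm wide (its y), 40 mm tall, about 0.35 kg, with an open V groove along the top. Origin at the centre of its underside. It starts standing on the tester's base plate in front of the pull tab.
- pad: Square black rubber pad 110 x 110 x 6 mm, fixed flat on the table to the left or right of the tester; origin at the centre of its underside, top 6 mm up.
- dish: Round steel dish 112 mm across, 16 mm tall, with metal discs in it, fixed on the table on the other side from the pad. Not used. Origin at the centre of its underside.
- bottle: Bystander, not to be moved: white plastic bottle 48 mm in diameter, 125 mm tall, standing on the table at the tester's -y side. Origin at the centre of its underside.
- dial_stand: Bystander, not to be moved: dial indicator on a stand; base 50 x 50 x 45 mm, column up to 175 mm, dial 44 mm across 55 mm out along its x at 150 mm up. At the tester's +y side. Origin under the base's centre.
- weight: Bystander, not to be moved: small steel weight 22 mm in diameter, 31 mm tall, standing on the front end of the tester's base plate. Origin at the centre of its underside.
- ring_gauge: Bystander, not to be moved: steel ring gauge, 60 mm across, 18 mm tall. Origin at the centre of its underside.
- jar: Bystander, not to be moved: jar 56 mm in diameter, 70 mm tall. Origin at the centre of its underside.
- calipers: Bystander, not to be moved: calipers lying flat, 230 mm along x, 14 mm tall, left on the table. Origin under the beam's middle.
- mouse: Bystander, not to be moved: computer mouse 105 x 60 x 31 mm, right on the table. Origin at the centre of its underside.
- parallel: Bystander, not to be moved: steel parallel bar, 16 mm (x) by 110 mm (y), 28 mm tall, behind the tester. Origin at the centre of its underside.
- slide_mark (a point): Point on the slide that moves with the tab; it lies level with the drag pointer along the tester's x, so it is at the fork's gap when the pull equals the setting.
Not all that is in view belongs to the job. Of the things like the pad, leave any that is red; of the rest the smaller one is meant.

How it is judged:
By the outcome, as a careful person would: the job done as asked, in the order asked, and still so for the second after the job is handed in, with the robot touching nothing.
It also fails if it takes over 72 s, if anything falls off the work surface, if the arm or the gripper's body presses on something with over 40 N, if the wrist force passes 120 N, or if a joint passes its speed limit or range.

ROBOT

A 7-joint arm with a two-finger parallel gripper is mounted at the origin on the work surface. World frame = base frame: x ahead of the robot, y to its left, z up, the work surface at z = 0. Lengths are in m, angles in degrees, forces in N, time in s.
With the tool pointing down it reaches from about 0.425 to 0.875 m from the base axis. Payload 8.4 kg.
Tool frame: the origin (TCP) lies between the finger pads; the fingertips stand 14 mm ahead of it and the grasp point (between the pads) lies 5 mm behind it (manip.nose_length is the distance from the TCP to the fingertips, in m); z points along the fingers, y is the line along which they close (so a half turn about z gives the same grasp; the last joint's range is limited). The gripper opens to 85 mm and grips with 20 to 120 N. Pads are 22 mm wide; open, the fingers measure 114 mm over their backs; the gripper's body (76 mm by 85 mm) begins 54 mm behind the grasp point. The pads swing forward as they close: fully open they stand 13 mm farther back than shut.
Start: joints at [60.149, 19.091, 2.286, 83.961, -0.768, 76.965, -3.352], TCP at [0.266, -0.593, 0.245] pointing down, gripper open.
Joint ranges: [-147.57, 147.57], [-21.85, 119.76], [-74.77, 79.35], [14.55, 137.4], [-85.83, 265.84], [4.83, 119.75], [-152.11, 152.11]. Speed limits (degrees/s): [127.2, 127.2, 159.86, 159.86, 180, 180, 180].

INTERFACE

Orientations are given as a 3x3 rotation matrix whose columns are the frame's x, y, z axes.
In Python, from bench import readout, read_camera, sign_off, manip gives the robot as it stands.
- The arm moves only by the shell command python3 -m creep 'ROWS' [OPENING]. ROWS is JSON, one flat list of numbers, 4 for each row, row after row: the shift along the tool's x, y, z in cm, then the turn about the tool's z in rad. A call has 1 to 8 rows; each row shifts and turns the commanded pose from where the row before left it, along the tool's axes as they then stand; what a row does not reach is not made up. A row lasts 1/12 s, in which the tool goes at most 41.7 mm and 7.16 degrees, less where a joint would pass 70% of its speed; a pose out of reach is approached as far as the arm can. A call with a gripper value outside its range is refused whole. OPENING is the opening in per cent of the stroke, from 0 (shut) to 100 (fully open), set as the call begins (- or left out, the last holds). The fingers move at their own pace and stop on an object; the grip force is fixed at half the most. Time passes only in rows, so rows that do not move let the fingers close. It gives the time, the measured TCP pose, the force, the opening and the grip force at its end, in the units of the state.
- readout.get_state(): the state, without advancing time (a new reading comes with each control period).
- read_camera(name): name is "scene" or "top" or "wrist"; returns a dict with "img" (384x512x3 uint8, red, green, blue), "depth" (384x512 float32, m along the optical axis (not along the pixel's ray), 0 where there is no reading), "vertical_fov" (degrees; the focal length in pixels is half the picture's height over the tangent of half this angle, whatever the lens; pixels are square), "cx", "cy" (the principal point, pixels), "world_from_camera" (4x4, takes a point from camera to world coordinates). Camera axes: x right, y up, looking along -z (the intrinsics and any distortion apply to the point x, -y, -z); pixel columns grow to the right and rows downward; lengths in m; the calibration is good to about 2 mm. A picture is of the moment at which its call begins.
- sign_off(): hands the job in; it is judged then, once.
The state is a dict: "clock": time; "joints": joint angles; "qd": joint speeds; "joint_efforts": joint torques, N m; "tool_pos": TCP position; "eef_rot": TCP orientation; "force": force on the tool from outside, world axes, zero at the start; "wrist_torque": the same for the moment, N m; "finger_gap": finger opening in m; "grasp_force": force on a finger pad.
Only numpy, scipy, OpenCV 4.12 (cv2) and the standard library are available. Lean on these libraries where they do the work, as an engineer would, in place of code of your own. Each camera call takes 0.05 s, during which the arm holds its last target. There are 200 camera calls.

## Working session

There is one attempt and no reset: what is moved stays moved. The work goes in short steps, Python scripts to look and compute and a shell command to move; the robot and the scene stay as the last step left them, time stands still between calls to the robot, and variables do not carry over. Pictures are saved under pics/ and viewed, at most 13 in all, crops included, and the job is handed in when it is done.

```bash
mkdir -p pics; ls; cat > h.py <<'E'
import numpy as np, cv2, pickle
from bench import readout, read_camera, manip
def grab(n):
    d=read_camera(n); pickle.dump(d,open(n+'.pkl','wb')); return d
def f(d): return d['img'].shape[0]/2/np.tan(np.radians(d['vertical_fov'])/2)
def ray(d,u,v):
    T=np.array(d['world_from_camera']); c=np.array([(u-d['cx'])/f(d),-(v-d['cy'])/f(d),-1.]); return T[:3,3],T[:3,:3]@c
def onz(d,u,v,z):
    o,r=ray(d,u,v); return o+r*(z-o[2])/r[2]
def dep(d,u,v):
    o,r=ray(d,u,v); return o+r*d['depth'][int(v),int(u)]
def pts(d):
    h,w=d['depth'].shape; u,v=np.meshgrid(np.arange(w),np.arange(h)); F=f(d)
    c=np.stack([(u-d['cx'])/F,-(v-d['cy'])/F,-np.ones_like(u,float)],-1)*d['depth'][...,None]
    T=np.array(d['world_from_camera']); return c@T[:3,:3].T+T[:3,3]
def save(d,name,crop=None,s=1):
    i=d['img'][...,::-1]
    if crop: x0,y0,x1,y1=crop; i=i[y0:y1,x0:x1]
    cv2.imwrite('pics/'+name,cv2.resize(i,None,fx=s,fy=s,interpolation=cv2.INTER_CUBIC))
E
python3 - <<'E'
from h import *
for n in ('top','scene'):
    d=grab(n); save(d,n+'0.png',s=1.5); print(n,{k:v for k,v in d.items() if k not in('img','depth')},d['depth'].min(),d['depth'].max())
s=readout.get_state(); print(s)
E
```

```text
pics
top {'vertical_fov': 56.6792058459873, 'cx': 252.77376159613394, 'cy': 191.10236909170473, 'world_from_camera': array([[-2.43961128e-02,  9.84321775e-01, -1.74686787e-01,
         2.72215225e-01],
       [-9.99672464e-01, -2.26684449e-02,  1.18788508e-02,
         5.04386288e-05],
       [ 7.73273367e-03,  1.74919369e-01,  9.84552395e-01,
         1.46068347e+00],
       [ 0.00000000e+00,  0.00000000e+00,  0.00000000e+00,
         1.00000000e+00]])} 0.0 2.4123065
scene {'vertical_fov': 49.426046846174515, 'cx': 269.86925553973293, 'cy': 190.04686150585766, 'world_from_camera': array([[ 1.96002021e-01, -7.26551228e-01,  6.58563984e-01,
         1.34344687e+00],
       [ 9.80603111e-01,  1.44630237e-01, -1.32286182e-01,
        -1.76931494e-01],
       [ 8.64422641e-04,  6.71718250e-01,  7.40806213e-01,
         9.80416876e-01],
       [ 0.00000000e+00,  0.00000000e+00,  0.00000000e+00,
         1.00000000e+00]])} 0.0 3.6306255
{'clock': 0.1, 'joints': array([60.1501228 , 19.12689459,  2.28401274, 84.0047442 , -0.76687127,
       76.96653997, -3.34857029]), 'qd': array([-0.15799131, -0.0846229 ,  0.05119053, -0.04760921, -0.04601637,
        0.08058788,  0.07566532]), 'joint_efforts': array([ 3.82131926e-03, -6.60010958e+01,  1.36937242e+00, -4.06475186e+01,
        1.67689071e-02,  8.91652628e-03, -2.51323962e-05]), 'tool_pos': array([ 0.26591988, -0.59269045,  0.24452993]), 'eef_rot': array([[ 9.12340143e-01,  4.09432519e-01, -6.89661777e-04],
       [ 4.09433085e-01, -9.12339261e-01,  1.27310235e-03],
       [-1.07956015e-04, -1.44387273e-03, -9.99998952e-01]]), 'force': array([-0.58232043, -0.05049301, -0.11565126]), 'wrist_torque': array([0.06765676, 0.03912978, 0.01590478]), 'grasp_force': 0.0, 'finger_gap': 0.08521184717831165}
```

View pics/top0.png

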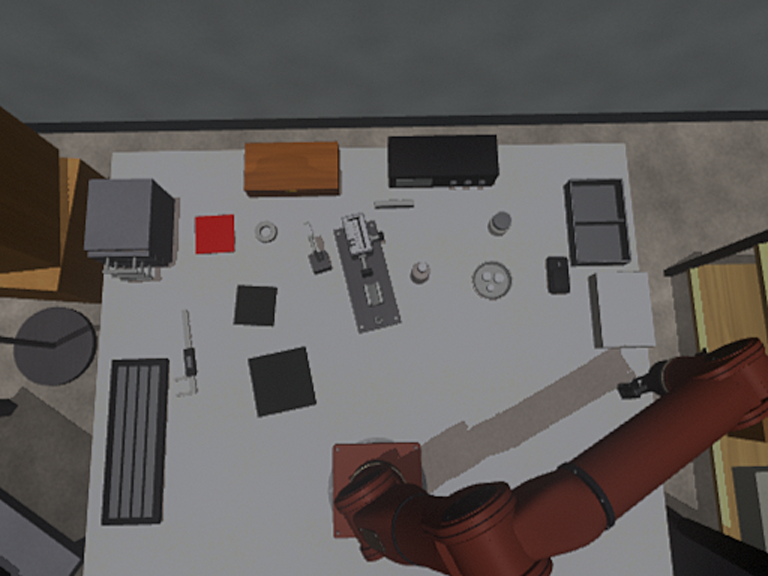

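View pics/scene0.png

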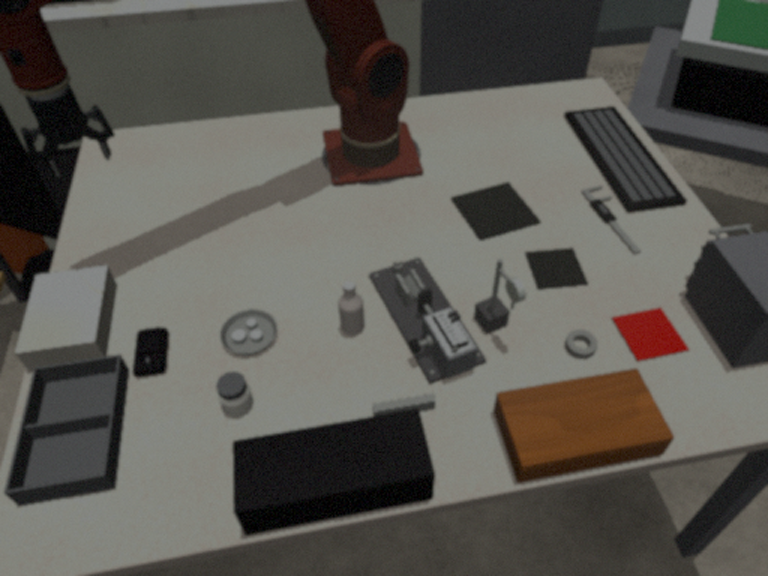

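Top view (1.5x pixels): three pad-like squares, red (215,235), small black (255,306) and large black (282,381). Red is excluded, and the smaller of the other two is the one at (255,306). The V-block is at (374,292), the tab at (366,270), the knob at (377,237), and the weight at (380,320).

```bash
python3 - <<'E'
from h import *
d=pickle.load(open('top.pkl','rb')); save(d,'crop1.png',(140,130,300,230),5)
P=pts(d); g=cv2.cvtColor(d['img'],cv2.COLOR_RGB2GRAY)
for nm,(u,v),z in (('small',(170,204),.006),('large',(188,254),.006)):
    m=(g<60).astype(np.uint8); n,l,st,c=cv2.connectedComponentsWithStats(m); k=l[v,u]
    cn=cv2.findContours((l==k).astype(np.uint8),0,2)[0][0]; r=cv2.minAreaRect(cn); b=cv2.boxPoints(r)
    W=np.array([onz(d,*q,z)[:2] for q in b]); print(nm,W.mean(0),np.linalg.norm(np.diff(W,axis=0),axis=1),np.degrees(np.arctan2(*(W[1]-W[0])[::-1])),'depth z',P[v,u])
# plate: 
m=((g<110)).astype(np.uint8); m[:,:222]=0;m[:,270:]=0;m[:140]=0;m[225:]=0
n,l,st,c=cv2.connectedComponentsWithStats(m); k=1+st[1:,4].argmax(); print(st[k])
cn=cv2.findContours((l==k).astype(np.uint8),0,2)[0][0]; r=cv2.minAreaRect(cn); b=cv2.boxPoints(r); print(b)
for q in b: print(onz(d,*q,.012))
Z=P[...,2]
for nm,lo,hi in(('vb/tab',.03,.2),):
    mm=((Z>lo)&(Z<hi)); mm[:,:200]=0;mm[:,290:]=0;mm[:135]=0;mm[225:]=0
    n,l,st,c=cv2.connectedComponentsWithStats(mm.astype(np.uint8))
    for i in range(1,n):
        if st[i,4]>5: q=P[l==i]; print(st[i],q.mean(0).round(3),q.min(0).round(3),q.max(0).round(3))
E
```

```text
small [0.48815718 0.32437104] [0.10892902 0.10751106 0.10880117] -4.099741107781411 depth z [0.48416036 0.32431858 0.00664541]
large [0.28052451 0.25055285] [0.16091975 0.15548617 0.15804238] -79.24978815317333 depth z [0.27966057 0.24856186 0.00852919]
[ 222  147   46   76 1807]
[[220.49794 148.82483]
 [251.65448 141.24622]
 [269.54895 214.81244]
 [238.39243 222.39105]]
[0.71350753 0.1143006  0.012     ]
[ 0.7439277  -0.01792148  0.012     ]
[ 0.42929605 -0.08356192  0.012     ]
[0.40134762 0.04422195 0.012     ]
[228 142  28  43 528] [0.65  0.034 0.07 ] [ 0.554 -0.029  0.03 ] [0.723 0.079 0.091]
[202 149  19  33 224] [0.609 0.148 0.085] [0.57  0.116 0.031] [0.67  0.176 0.177]
[274 175  12  14 129] [ 0.552 -0.123  0.088] [ 0.535 -0.145  0.031] [ 0.581 -0.102  0.13 ]
[243 188  12  16 133] [0.504 0.001 0.043] [ 0.475 -0.021  0.03 ] [0.535 0.023 0.058]
[250 212   5   5   9] [ 0.431 -0.012  0.033] [ 0.424 -0.02   0.031] [ 0.44  -0.004  0.037]
```

View pics/crop1.png

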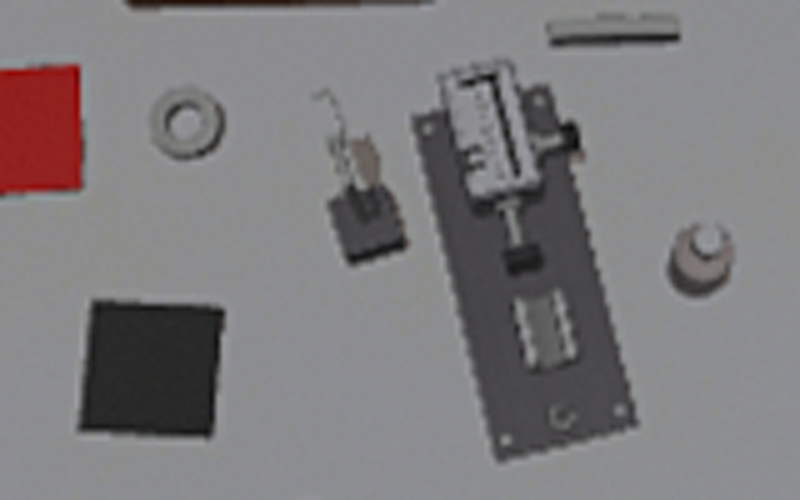

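Crop confirms it: the meant pad is the smaller black square at crop (152,368), 108 mm measured, centred at world (0.488, 0.324). The V-block is at crop (545,330), at about (0.504, 0.001). The knob is at (568,140), the tab at (522,260).

```bash
python3 -m creep '[2.85,-2.78,0,0, 2.85,-2.78,0,0, 2.85,-2.78,0,0, 2.85,-2.78,0,0, 2.85,-2.78,0,0, 2.85,-2.78,0,0, 2.85,-2.78,0,0, 2.85,-2.78,0,0]' 100; python3 -m creep '[2.85,-2.78,0,0, 2.85,-2.78,0,0, 2.85,-2.78,0,0, 2.85,-2.78,0,0, 2.85,-2.78,0,0, 2.85,-2.78,0,0, 2.85,-2.78,0,0.1, 0,0,0,0.11]'
```

```text
clock: 0.77
tool_pos: [0.3832, -0.2948, 0.2451]
eef_rot: [[0.912, 0.409, -0.0], [0.409, -0.912, -0.0], [-0.0, -0.0, -1.0]]
force: [0.9, -0.0, 0.3]
finger_gap: 0.0853
grasp_force: 0.0
clock: 1.43
tool_pos: [0.4866, -0.0304, 0.2455]
eef_rot: [[0.976, 0.218, 0.001], [0.218, -0.976, 0.003], [0.002, -0.003, -1.0]]
force: [-0.3, 1.2, 0.2]
finger_gap: 0.0853
grasp_force: 0.0
```

```bash
python3 - <<'E'
from h import *
d=grab('wrist'); save(d,'w1.png',s=1.5); print(d['vertical_fov'],d['cx'],d['cy'],d['world_from_camera'])
P=pts(d);Z=P[...,2]
R=readout.get_state(); print(R['tool_pos'])
E
```

```text
62.16714594371579 254.25879182901767 194.1984811647782 [[ 0.21852956  0.93824217  0.26822838  0.55539004]
 [-0.9758272   0.21080757  0.057632   -0.01560273]
 [-0.0024718  -0.27433884  0.96162991  0.37339545]
 [ 0.          0.          0.          1.        ]]
[ 0.48570664 -0.03418491  0.24519293]
```

View pics/w1.png

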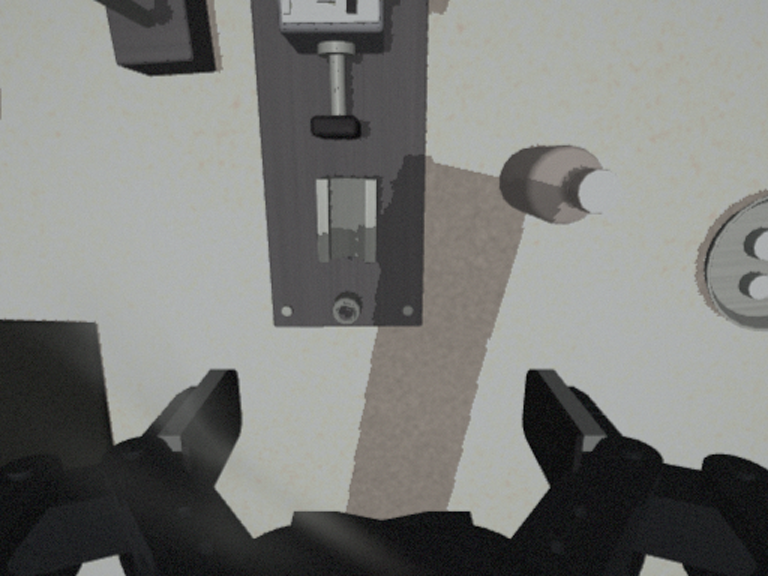

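Wrist view (1.5x px): V-block top 317–377 by 178–263, tab top at (336,123), weight at (346,310), plate front corners at (276,326) and (422,325), bottle at (570,185).

```bash
python3 - <<'E'
from h import *
d=pickle.load(open('wrist.pkl','rb'))
s=1/1.5
g=lambda u,v,z: onz(d,u*s,v*s,z)[:2]
vb=[g(317,178,.052),g(377,178,.052),g(377,263,.052),g(317,263,.052)]
vb=np.array(vb);print('vb',vb.mean(0),np.linalg.norm(np.roll(vb,-1,0)-vb,axis=1),np.degrees(np.arctan2(*(vb[0]-vb[3])[::-1])))
a,b=g(276,326,.012),g(422,325,.012);print('front',a,b,np.linalg.norm(a-b),np.degrees(np.arctan2(*(a-b)[::-1]))-90)
c=g(260,120,.012); e=g(426,120,.012); print('left edge yaw',np.degrees(np.arctan2(*(c-a)[::-1])),np.degrees(np.arctan2(*(e-b)[::-1])))
y=np.radians(12.2); ex=np.array([np.cos(y),np.sin(y)]); o=(a+b)/2+.17*ex; print('origin',o)
print('tab expected',o-.02*ex,'tab top front edge mid',g(336,134,.072),g(312,130,.074),g(360,130,.074), 'back top', g(336,115,.076))
P=pts(d)
for u,v in((346,220),(336,125),(322,220)): print(P[int(v*s),int(u*s)].round(4))
print('bottle',g(597,190,.125),'weight',g(346,306,.043))
E
```

```text
vb [ 0.50823219 -0.00167412] [0.03932946 0.0569585  0.04129333 0.05701558] 10.504481432441395
front [0.4077112  0.03904807] [ 0.43428121 -0.07521304] 0.11730970770587966 13.0907782070731
left edge yaw 13.346333212106178 12.90544341509038
origin [0.5871569  0.01784273]
tab expected [0.56760858 0.01361623] tab top front edge mid [0.56110265 0.01434103] [0.56016597 0.02850907] [0.56640092 0.00065196] back top [0.57141216 0.01598667]
[0.5069 0.0009 0.0332]
[0.5662 0.0149 0.0763]
[0.5061 0.0157 0.0523]
bottle [ 0.56252926 -0.12590477] weight [ 0.44677584 -0.012772  ]
```

```bash
python3 -m creep '[2.9,-2.8,0,0, 0,0,4,0, 0,0,4,0, 0,0,4,0, 0,0,4,0, 0,0,3,0, 0,0,1.1,0, 0,0,0,0]' 75; python3 - <<'E'
from h import *
s=readout.get_state();R=s['eef_rot'];p=s['tool_pos'];print(R.T@(np.array([.5082,-.001,.034])-p)*100)
E
```

```text
clock: 2.15
tool_pos: [0.5052, -0.0058, 0.0418]
eef_rot: [[0.977, 0.214, -0.005], [0.214, -0.977, 0.0], [-0.005, -0.001, -1.0]]
force: [-0.1, 1.0, 0.5]
finger_gap: 0.0642
grasp_force: 0.0
[ 0.40033939 -0.40580732  0.7788396 ]
```

```bash
python3 -m creep '[0,0,0,0, 0,0,0,0]'
```

```text
clock: 2.32
tool_pos: [0.5089, -0.0053, 0.0464]
eef_rot: [[0.977, 0.213, 0.003], [0.213, -0.977, -0.0], [0.003, 0.001, -1.0]]
force: [0.1, 1.1, 0.2]
finger_gap: 0.0639
grasp_force: 0.0
```

```bash
python3 -m creep '[0.05,-0.4,0.6,0, 0,0,0.6,0, 0,0,0,0, 0,0,0,0, 0,0,0,0]'; python3 -m creep '[0,0,0,0, 0,0,0,0, 0,0,0,0, 0,0,0,0, 0,0,0,0, 0,0,0,0]' 30
```

```text
clock: 2.73
tool_pos: [0.5071, -0.0011, 0.0325]
eef_rot: [[0.977, 0.213, 0.0], [0.213, -0.977, -0.0], [0.0, 0.0, -1.0]]
force: [0.2, -0.9, -0.9]
finger_gap: 0.0639
grasp_force: 0.0
clock: 3.23
tool_pos: [0.5073, -0.001, 0.0327]
eef_rot: [[0.977, 0.213, 0.001], [0.213, -0.977, -0.0], [0.001, 0.0, -1.0]]
force: [-0.9, 0.9, 5.2]
finger_gap: 0.0395
grasp_force: 61.4
```

```bash
python3 -m creep '[0,0,-2,0, 0,0,-3.5,0, 0,0,-3.5,0, 0,0,-3,0, 0.3,-2,-1,0, 0.5,-3.2,0,0, 0.5,-3.2,0,0, 0.5,-3.2,0,0]';  python3 -m creep '[0.5,-3.2,0,0, 0.5,-3.2,0,0, 0.5,-3.2,0,0, 0.5,-3.2,0,0, 0.5,-3.2,0,0, 0.4,-2.2,0,0, 0,0,0,0, 0,0,0,0]'; python3 - <<'E'
from h import *
d=grab('wrist'); save(d,'w2.png',s=1.5)
g=cv2.cvtColor(d['img'],cv2.COLOR_RGB2GRAY); P=pts(d)
m=((abs(P[...,2]-.006)<.006)&(g<60)).astype(np.uint8)
n,l,st,c=cv2.connectedComponentsWithStats(m)
for k in range(1,n):
    if st[k,4]>1500:
        q=P[l==k][:,:2]; print(st[k],q.min(0),q.max(0)); r=cv2.minAreaRect((q*1000).astype(np.float32)); print(r)
print(readout.get_state()['tool_pos'])
E
```

```text
clock: 3.9
tool_pos: [0.4995, 0.1169, 0.1622]
eef_rot: [[0.977, 0.212, -0.0], [0.212, -0.977, -0.0], [-0.0, 0.0, -1.0]]
force: [1.2, 0.3, -2.8]
finger_gap: 0.0392
grasp_force: 61.5
clock: 4.57
tool_pos: [0.4885, 0.3013, 0.1615]
eef_rot: [[0.976, 0.216, -0.002], [0.216, -0.976, 0.0], [-0.002, -0.0, -1.0]]
force: [-0.8, -0.8, -2.3]
finger_gap: 0.0389
grasp_force: 61.4
[  159   100   145   125 10688] [0.43715417 0.2671467 ] [0.54741875 0.38271428]
((489.71435546875, 325.0869445800781), (108.56090545654297, 108.26459503173828), 85.62159729003906)
[0.48909297 0.29969389 0.16151286]
```

View pics/w2.png

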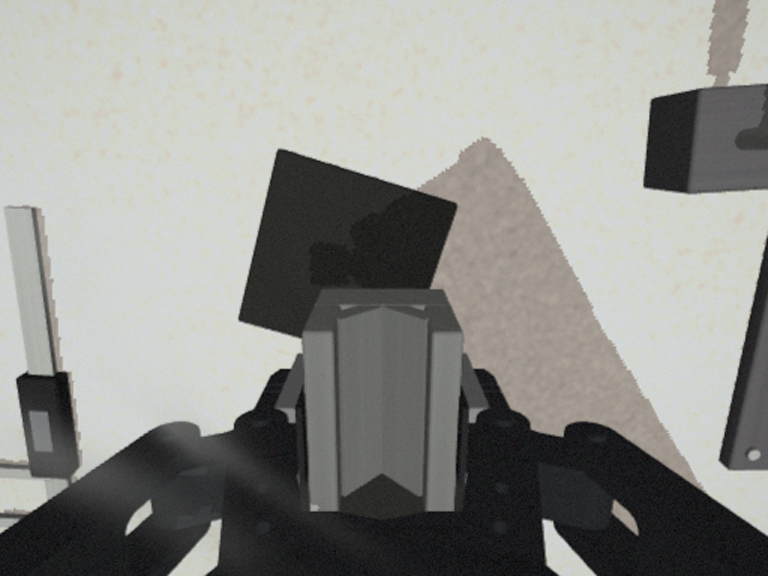

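Wrist view 2: the V-block is held square at (382,400), the pad is at (345,240), and its centre measures (0.489, 0.3245), which agrees with the top view.

```bash
python3 -m creep '[0.5,-2.4,0,0, 0,0,3,0, 0,0,3,0, 0,0,3,0, 0,0,2.2,0, 0,0,1.2,0, 0,0,0,0, 0,0,0,0]'
```

```text
clock: 5.28
tool_pos: [0.4896, 0.3238, 0.0386]
eef_rot: [[0.977, 0.212, -0.0], [0.212, -0.977, -0.0], [-0.0, 0.0, -1.0]]
force: [0.3, -0.1, -1.7]
finger_gap: 0.039
grasp_force: 61.6
```

```bash
python3 -m creep '[0,0,0.3,0, 0,0,0,0, 0,0,0,0]'
```

```text
clock: 5.53
tool_pos: [0.49, 0.3249, 0.0365]
eef_rot: [[0.977, 0.213, 0.002], [0.213, -0.977, 0.001], [0.002, -0.0, -1.0]]
force: [-0.3, 0.7, -2.7]
finger_gap: 0.0393
grasp_force: 61.6
```

```bash
python3 -m creep '[0,0,0.4,0, 0,0,0.35,0, 0,0,0.15,0, 0,0,0,0, 0,0,0,0]'
```

```text
clock: 5.95
tool_pos: [0.4894, 0.3245, 0.0268]
eef_rot: [[0.977, 0.213, 0.0], [0.213, -0.977, -0.0], [0.0, 0.0, -1.0]]
force: [-2.8, -2.9, 6.1]
finger_gap: 0.0387
grasp_force: 62.5
```

```bash
python3 -m creep '[0,0,0,0, 0,0,0,0, 0,0,0,0, 0,0,0,0, 0,0,0,0]' 75; python3 -m creep '[0,0,-1.5,0, 0,0,-3.5,0, 0,0,-3.5,0, 0,0,-3.5,0, 0,0,-3.5,0, 0,0,-3,0, 0,0,0,0]'; python3 - <<'E'
from h import *
d=grab('wrist'); P=pts(d); Z=P[...,2]
m=(Z>.030)&(Z<.06)&(abs(P[...,0]-.489)<.06)&(abs(P[...,1]-.324)<.06)
q=P[m]; print(m.sum(), np.percentile(q,[1,99],axis=0)); t=q[abs(q[:,2]-.046)<.004]; print(cv2.minAreaRect((t[:,:2]*1000).astype(np.float32)),t[:,2].mean(),readout.get_state()['tool_pos'])
E
```

```text
clock: 6.37
tool_pos: [0.4893, 0.3247, 0.0263]
eef_rot: [[0.977, 0.213, 0.0], [0.213, -0.977, 0.0], [0.0, -0.0, -1.0]]
force: [0.2, -0.6, -1.0]
finger_gap: 0.0641
grasp_force: 0.0
clock: 6.95
tool_pos: [0.4912, 0.3267, 0.2181]
eef_rot: [[0.977, 0.213, 0.008], [0.213, -0.977, 0.005], [0.009, -0.003, -1.0]]
force: [-0.6, 0.7, 0.4]
finger_gap: 0.0638
grasp_force: 0.0
1685 [[0.46153806 0.30186911 0.03017971]
 [0.5206528  0.3469763  0.04659293]]
((490.575927734375, 324.0364685058594), (55.44845199584961, 39.65333557128906), 12.142648696899414) 0.04514705505831559 [0.49059685 0.32590387 0.21493362]
```

V-block stands upright at (0.4905, 0.324), within about 2 mm of the pad centre. On to the lock knob.

```bash
python3 -m creep '[0,0.5,-3,0, 0.3,2,-1.5,0, 0.46,3.4,0,0, 0.46,3.4,0,0, 0.46,3.4,0,0, 0.46,3.4,0,0, 0.46,3.4,0,0, 0.46,3.4,0,0]'; python3 -m creep '[0.46,3.4,0,0, 0.46,3.4,0,0, 0.46,3.4,0,0, 0.46,3.4,0,0, 0.4,3.4,0,0, 0,1,0,0, 0,0,0,0, 0,0,0,0]'; python3 - <<'E'
from h import *
d=grab('wrist'); save(d,'w3.png',s=1.5); print(readout.get_state()['tool_pos'])
E
```

```text
clock: 7.67
tool_pos: [0.5678, 0.1055, 0.2551]
eef_rot: [[0.977, 0.213, -0.001], [0.213, -0.977, -0.0], [-0.002, 0.0, -1.0]]
force: [-0.4, 0.3, 0.1]
finger_gap: 0.0638
grasp_force: 0.0
clock: 8.33
tool_pos: [0.6277, -0.0639, 0.2549]
eef_rot: [[0.977, 0.212, -0.002], [0.212, -0.977, 0.001], [-0.002, -0.001, -1.0]]
force: [-0.1, 0.7, -1.0]
finger_gap: 0.0639
grasp_force: 0.0
[ 0.62776374 -0.06253081  0.25538819]
```

View pics/w3.png

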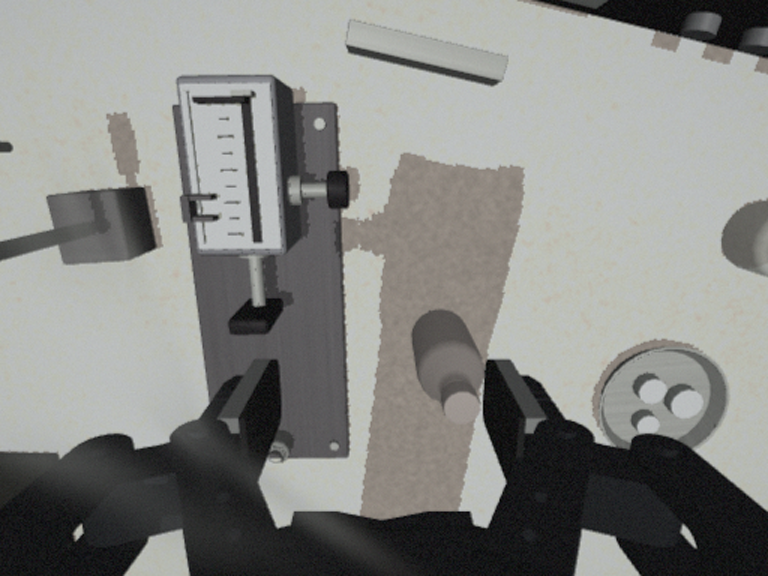

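Wrist view 3: knob at (338,188), drag pointer fin at (222,99), fork prongs at (200,197) and (203,217), tab at (255,316), bottle at (450,365).

```bash
cat > t.py <<'E'
from h import *
E
python3 - <<'E'
from h import *
d=pickle.load(open('wrist.pkl','rb')); s=1/1.5
g=lambda u,v,z: onz(d,u*s,v*s,z)[:2]
a,b=g(337,103,.012),g(348,457,.012); L=np.linalg.norm(a-b); e=(a-b)/L; n=np.array([-e[1],e[0]])
print('edge',L,np.degrees(np.arctan2(e[1],e[0])))
o=b+.170*e+.060*n; print('origin',o,o+.0*e)
T=lambda p:(np.array([(p-o)@e,(p-o)@n])*1000).round(1)
for nm,u,v,z in(('knob top L',329,175,.055),('knob topR',347,172,.055),('knob bottom',338,207,.055),('knob c',338,189,.055),('drag',222,99,.082),('dragtip',196,100,.082),('prong1',198,196,.082),('prong2',200,217,.082),('gap',199,207,.082),('tab',258,306,.076),('bottle top',460,403,.125),('hous nearface L',198,251,.075),('hous nr R',285,250,.075)): print(nm,g(u,v,z).round(4),T(g(u,v,z)))
P=pts(d)
Q=P[110:150,210:240].reshape(-1,3); k=Q[(Q[:,2]>.038)&(Q[:,2]<.07)]; 
tt=np.stack([(k[:,:2]-o)@e,(k[:,:2]-o)@n],1)*1000; kk=tt[:,1]<-50; print('knob depth',kk.sum(),np.percentile(tt[kk],[2,50,98],axis=0),k[kk,2].max())
for y0,nm in((170,'all'),):
  Q=P[30:175,110:200].reshape(-1,3);C=d['img'][30:175,110:200].reshape(-1,3)
  h=Q[Q[:,2]>.0785]; hh=np.c_[(h[:,:2]-o)@e,(h[:,:2]-o)@n,h[:,2]]*1000
  for y in hh[np.argsort(hh[:,0])][::6]: print(y.round(1),end=' ')
E
```

```text
edge 0.29692582631803455 12.669966365495918
origin [0.58727758 0.0206185 ] [0.58727758 0.0206185 ]
knob top L [ 0.6759 -0.0178] [ 78.  -56.9]
knob topR [ 0.6803 -0.0292] [ 79.9 -69. ]
knob bottom [ 0.6564 -0.0276] [ 56.8 -62.2]
knob c [ 0.6682 -0.0254] [ 68.8 -62.6]
drag [0.707  0.0489] [123.    1.3]
dragtip [0.7032 0.0637] [122.6  16.6]
prong1 [0.648  0.0566] [67.1 21.8]
prong2 [0.6353 0.054 ] [54.1 22. ]
gap [0.6413 0.0553] [60.4 21.9]
tab [0.5826 0.0113] [-6.6 -8.1]
bottle top [ 0.5659 -0.1259] [ -53.  -138.3]
hous nearface L [0.6114 0.0553] [31.1 28.5]
hous nr R [ 6.241e-01 -3.000e-04] [ 31.4 -28.5]
knob depth 413 [[ 55.46192768 -68.91780488]
 [ 68.62726921 -61.77494298]
 [ 80.36786866 -50.88940375]] 0.06154168605073185
[37.1 25.5 78.6] [44.9 23.5 79. ] [52.1 28.2 89.3] [52.3 29.4 90.9] [52.7 12.  87.8] [52.8 20.1 88.6] [53.  27.1 89.5] [53.2 12.  85.1] [53.6 23.2 87.5] [53.8 19.  88.7] [53.9 28.9 89.3] [54.2 11.7 85.5] [54.6 16.4 87.9] [54.7 17.9 88.8] [54.7 25.3 88.7] [54.9 17.9 83.6] [55.  16.8 84.2] [55.1 15.5 85. ] [55.8 28.6 89.5] [56.3 25.  86.6] [56.7 29.2 89.9] [57.2 25.
[... 874 characters left out ...]
1  83.9] [121.2  -4.2  83.4] [121.2  -4.9  82.7] [121.6  -7.9  86.8] [121.7  -3.5  86.6] [1.217e+02 1.000e-01 8.630e+01] [121.8  25.4  79.5] [121.8   9.6  86.2] [121.9  15.8  86. ] [122.4  -9.7  86.7] [122.5 -10.4  86.3] [122.5   4.2  86.8] [122.6  25.2  79.7] [122.6  12.1  86.5] [122.7   6.3  85.5] [122.8  16.8  85.4] [123.2 -12.7  78.5] [123.3  -2.7  86.3] [123.4  -0.9  86.2] [123.4   3.4  86.2] [123.5  23.6  78.9] [123.5  16.5  85.8] [124.  -12.6  87.2] [124.2 -10.3  85.4] [124.7 -11.7  80.7] [125.   -7.   85.6] [125.  -12.8  84.6] [125.1  -4.9  84.5] [125.8  -7.   85.4] [125.9  -5.9  84.6] [126.4 -13.5  86.6] [126.6  -6.3  85.8] [126.7 -12.   84.5] [127.4  -9.9  85.8] [127.4 -13.9  84.8]
```

```bash
python3 - <<'E'
from h import *
s=readout.get_state(); print(s['joints'].round(1)); p=s['tool_pos']
e=np.array([.9757,.2193]);n=np.array([-.2193,.9757]);o=np.array([.5873,.0206])
k=o+.0685*e-.063*n; print(k,s['eef_rot'].T@(np.r_[k,.043]-p)*100)
E
```

```text
[ 24.   19.2 -28.7  84.6   9.2  78.7 -82.7]
[ 0.66795135 -0.02584705] [ 4.73403723 -2.69788923 21.2368811 ]
```

```bash
python3 -m creep '[2.4,-1.4,0,0, 2.3,-1.3,0,0, 0,0,1,-0.121, 0,0,1,-0.121, 0,0,1,-0.121, 0,0,1,-0.121, 0,0,1,-0.121, 0,0,1,-0.121]'; python3 -m creep '[0,0,1,-0.121, 0,0,1,-0.121, 0,0,0,-0.121, 0,0,0,-0.121, 0,0,0,-0.121, 0,0,0,-0.121, 0,0,0,-0.121, 0,0,0,0]';python3 - <<'E'
from h import *
s=readout.get_state(); print(s['joints'].round(1)); p=s['tool_pos'];R=s['eef_rot']; print(R,np.degrees(np.arctan2(R[1,0],R[0,0])))
print(R.T@(np.r_[.668,-.0258,.043]-p)*100)
E
```

```text
clock: 9.05
tool_pos: [0.6679, -0.0249, 0.1958]
eef_rot: [[0.582, 0.813, -0.0], [0.813, -0.582, 0.001], [0.0, -0.0, -1.0]]
force: [-0.5, -0.5, 0.3]
finger_gap: 0.0639
grasp_force: 0.0
clock: 9.72
tool_pos: [0.6679, -0.0252, 0.1763]
eef_rot: [[-0.223, 0.975, -0.0], [0.975, 0.223, 0.001], [0.001, -0.0, -1.0]]
force: [0.0, 0.5, 0.1]
finger_gap: 0.064
grasp_force: 0.0
[ 30.   30.2 -44.4  84.2  21.4  74.4  -3.4]
[[-2.23307661e-01  9.74747988e-01 -2.18453152e-04]
 [ 9.74747700e-01  2.23307763e-01  7.50555021e-04]
 [ 7.80384282e-04 -4.53320214e-05 -9.99999694e-01]] 102.9033864714742
[-7.23550822e-02 -3.81494380e-03  1.33254026e+01]
```

```bash
python3 -m creep '[-0.1,0,2.5,0, 0,0,3,0, 0,0,3,0, 0,0,2.5,0, 0,0,1.5,0, 0,0,0.8,0, 0,0,0,0, 0,0,0,0]'; python3 -m creep '[0,0,0,0, 0,0,0,0, 0,0,0,0, 0,0,0,0, 0,0,0,0, 0,0,0,0]' 10
```

```text
clock: 10.38
tool_pos: [0.6691, -0.0277, 0.0443]
eef_rot: [[-0.215, 0.977, 0.001], [0.977, 0.215, 0.0], [0.0, 0.001, -1.0]]
force: [0.1, 0.0, -0.3]
finger_gap: 0.0638
grasp_force: 0.0
clock: 10.88
tool_pos: [0.668, -0.0287, 0.0448]
eef_rot: [[-0.215, 0.977, -0.001], [0.977, 0.215, -0.001], [-0.001, -0.001, -1.0]]
force: [-7.2, -1.7, 11.7]
finger_gap: 0.0239
grasp_force: 58.2
```

```bash
python3 -m creep '[0,0,0,0, 0,0,0,0, 0,0,0.3,0, 0,0,0.3,0, 0,0,0,0, 0,0,0,0]' 60; python3 -m creep '[0,0,0,0, 0,0,0,0, 0,0,0,0, 0,0,0,0, 0,0,0,0, 0,0,0,0]' 10
```

```text
clock: 11.38
tool_pos: [0.6683, -0.0283, 0.0368]
eef_rot: [[-0.215, 0.977, -0.001], [0.977, 0.215, 0.0], [0.0, -0.001, -1.0]]
force: [0.3, -0.4, -0.7]
finger_gap: 0.0512
grasp_force: 0.0
clock: 11.88
tool_pos: [0.6679, -0.0284, 0.0375]
eef_rot: [[-0.215, 0.977, -0.001], [0.977, 0.215, -0.001], [-0.0, -0.001, -1.0]]
force: [-6.2, -1.2, 4.7]
finger_gap: 0.0242
grasp_force: 58.4
```

```bash
python3 -m creep '[-0.3,0,0,0, -0.3,0,0,0, -0.3,0,0,0, -0.3,0,0,0, -0.3,0,0,0, -0.3,0,0,0, 0,0,0,0, 0,0,0,0]'
```

```text
clock: 12.55
tool_pos: [0.6718, -0.0461, 0.0375]
eef_rot: [[-0.215, 0.977, -0.001], [0.977, 0.215, -0.0], [-0.0, -0.001, -1.0]]
force: [-5.2, -1.2, 4.9]
finger_gap: 0.0241
grasp_force: 58.8
```

```bash
python3 -m creep '[-0.15,0,0,0, 0,0,0,0]'
```

```text
clock: 12.72
tool_pos: [0.6719, -0.0462, 0.0375]
eef_rot: [[-0.216, 0.976, -0.002], [0.976, 0.216, 0.001], [0.002, -0.001, -1.0]]
force: [-6.0, 2.8, 4.9]
finger_gap: 0.0241
grasp_force: 58.7
```

Lock is out: 18 mm of travel, then the force rose at the stop. Release, rise and measure the fin and fork from above.

```bash
python3 -m creep '[0.15,0,0,0, 0,0,0,0, 0,0,0,0, 0,0,0,0, 0,0,0,0]' 60; python3 -m creep '[0,0,-2,0, 0,0,-3,0, 0,0,-3,0, 0,0,-3,0, 0,0,-2,0, 0,0,0,0, 0,0,0,0, 0,0,0,0]'; python3 - <<'E'
from h import *
d=grab('wrist'); save(d,'w4.png',s=1.5); print(readout.get_state()['tool_pos'])
E
```

```text
clock: 13.13
tool_pos: [0.6726, -0.0461, 0.0373]
eef_rot: [[-0.215, 0.977, 0.0], [0.977, 0.215, -0.0], [-0.0, 0.0, -1.0]]
force: [0.4, -0.4, -0.0]
finger_gap: 0.0514
grasp_force: 0.0
clock: 13.8
tool_pos: [0.672, -0.0462, 0.1665]
eef_rot: [[-0.215, 0.977, -0.001], [0.977, 0.215, -0.0], [-0.0, -0.001, -1.0]]
force: [-0.8, 0.0, -0.5]
finger_gap: 0.0512
grasp_force: 0.0
[ 0.67179699 -0.04615009  0.16595411]
```

View pics/w4.png

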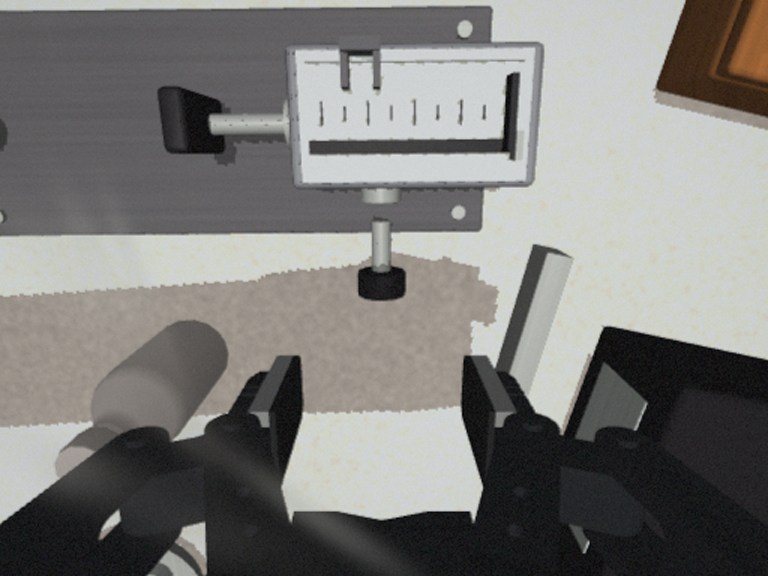

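Wrist view 4: fin at columns 508–520 (rows 75–160), fork prongs at columns 345 and 377 (row 80), knob out at (382,283), tab at (190,120).

```bash
python3 - <<'E'
from h import *
d=pickle.load(open('wrist.pkl','rb')); P=pts(d)
e=np.array([.9757,.2193]);n=np.array([-.2193,.9757]);o=np.array([.5873,.0206])
X=(P[...,:2]-o)@e*1e3;Y=(P[...,:2]-o)@n*1e3;Z=P[...,2]*1e3
g=cv2.cvtColor(d['img'],cv2.COLOR_RGB2GRAY)
for r,c0,c1 in((55,224,262),(57,224,262),(65,332,354),(75,332,354)):
    print('row',r); print([(c,int(X[r,c]*10)/10,round(float(Z[r,c]),1),int(g[r,c])) for c in range(c0,c1)])
# tab
m=(Z>73)&(Z<80)&(X<20)&(X>-60); print('tab',np.percentile(X[m],[2,50,98]),np.percentile(Y[m],[2,50,98]))
E
```

```text
row 55
[(224, 49.6, 75.2, 209), (225, 50.3, 75.4, 211), (226, 50.9, 75.4, 194), (227, 52.5, 88.0, 128), (228, 53.2, 89.0, 107), (229, 53.8, 89.1, 109), (230, 54.4, 89.3, 108), (231, 55.0, 88.8, 99), (232, 55.4, 85.5, 76), (233, 68.8, 294.3, 150), (234, 55.9, 74.0, 209), (235, 56.6, 74.6, 209), (236, 57.3, 75.4, 208), (237, 57.9, 74.6, 207), (238, 58.5, 74.9, 209), (239, 59.2, 75.4, 208), (240, 59.9, 76.9, 210), (241, 60.5, 75.8, 207), (242, 61.0, 74.5, 208), (243, 61.7, 75.9, 209), (244, 62.3, 75.0, 211), (245, 63.0, 75.0, 206), (246, 63.6, 74.2, 209), (247, 64.3, 76.6, 207), (248, 64.9, 75.6, 181), (249, 65.7, 87.4, 107), (250, 66.3, 87.3, 108), (251, 66.9, 89.0, 111), (252, 67.5, 88.4, 110), (253, 68.1, 87.9, 126), (254, 68.7, 75.4, 179), (255, 69.3, 75.7, 208), (256, 70.0, 75.1, 209), (257, 70.6, 75.5, 209), (258, 71.2, 75.7, 210), (259, 71.9, 75.7, 208), (260, 72.5, 75.2, 208), (261, 73.1, 75.3, 209)]
row 57
[(224, 49.6, 75.6, 209), (225, 50.1, 74.0, 209), (226, 50.9, 75.6, 194), (227, 52.4, 86.9, 129), (228, 53.1, 87.4, 94), (229, 53.7, 87.9, 92), (230, 54.3, 87.7, 98), (231, 54
[... 1219 characters left out ...]
76.9, 208), (352, 131.6, 74.8, 210), (353, 132.0, 75.7, 206)]
row 75
[(332, 118.9, 75.7, 208), (333, 119.6, 75.6, 206), (334, 120.6, 74.2, 193), (335, 121.1, 74.9, 159), (336, 121.6, 75.5, 86), (337, 121.4, 78.7, 23), (338, 121.2, 82.0, 14), (339, 121.5, 83.4, 25), (340, 121.6, 85.7, 43), (341, 122.0, 86.3, 53), (342, 122.5, 86.8, 55), (343, 123.5, 85.2, 57), (344, 124.0, 85.7, 103), (345, 127.5, 74.9, 179), (346, 128.3, 74.4, 208), (347, 128.5, 75.9, 211), (348, 129.1, 76.2, 209), (349, 130.0, 75.4, 209), (350, 130.5, 75.8, 209), (351, 131.2, 75.6, 211), (352, 131.8, 75.9, 208), (353, 132.5, 75.5, 196)]
tab [-57.14078281 -24.8415659  -16.51030653] [-150.02205707   -8.04431784   12.93535937]
```

Fin centre is at tester x = 122.7 and the fork gap centre at 60.3 (gap measures 10.1 mm as specified), so the pull needed is 62.4 mm. Now go to the tab and pinch its thickness, above the rod.

```bash
python3 -m creep '[2.1,-2.2,0,0, 2.1,-2.2,0,0, 2.1,-2.2,0,0, 2.1,-2.2,0,0, 0,0,0,0, 0,0,0,0]' 50; python3 - <<'E'
from h import *
s=readout.get_state(); p=s['tool_pos'];R=s['eef_rot']; print(R.T@(np.r_[.5678,.0162,.067]-p)*100)
d=grab('wrist'); save(d,'w5.png',s=1.5); P=pts(d)
e=np.array([.9757,.2193]);n=np.array([-.2193,.9757]);o=np.array([.5873,.0206])
X=(P[...,:2]-o)@e*1e3;Y=(P[...,:2]-o)@n*1e3;Z=P[...,2]*1e3
m=(abs(Z-76)<4)&(abs(X+20)<15)&(abs(Y)<25); print('tab',m.sum(),np.percentile(X[m],[2,50,98]),np.percentile(Y[m],[2,50,98]),Z[m].mean())
m=(Z>100)&(Z<180)&(Y>40)&(Y<200)&(abs(X)<150); print('stand',m.sum(), X[m].min(),X[m].max(),Y[m].min(),Y[m].max(),Z[m].max()) if m.any() else 0
d=grab('top');P=pts(d)
X=(P[...,:2]-o)@e*1e3;Y=(P[...,:2]-o)@n*1e3;Z=P[...,2]*1e3
m=(Z>60)&(Z<180)&(Y>80)&(Y<200)&(abs(X)<150); print('stand',m.sum(), np.c_[X[m],Y[m],Z[m]][::6].round())
E
```

```text
clock: 14.35
tool_pos: [0.5669, 0.0178, 0.1665]
eef_rot: [[-0.217, 0.976, -0.002], [0.976, 0.217, -0.001], [-0.001, -0.002, -1.0]]
force: [0.3, -0.4, 0.8]
finger_gap: 0.0428
grasp_force: 0.0
[-0.17468625  0.07310944  9.95172509]
tab 562 [-27.65862797 -22.15000258 -16.72057944] [-11.57264439   1.83970389  14.27456794] 74.80562763988026
stand 1161 36.50936141436371 98.07437596873878 111.34579872296814 123.08564837797753 148.84213612478507
stand 84 [[114. 131. 157.]
 [106. 124. 165.]
 [ 99. 117. 169.]
 [ 94. 130. 169.]
 [ 88. 123. 171.]
 [ 84. 117. 165.]
 [ 78. 126. 168.]
 [ 75. 120. 158.]
 [ 69. 125. 156.]
 [ 58. 120. 160.]
 [ 43. 121. 175.]
 [ 35. 119. 174.]
 [ 35. 119. 141.]
 [ 37. 116.  98.]]
```

View pics/w5.png

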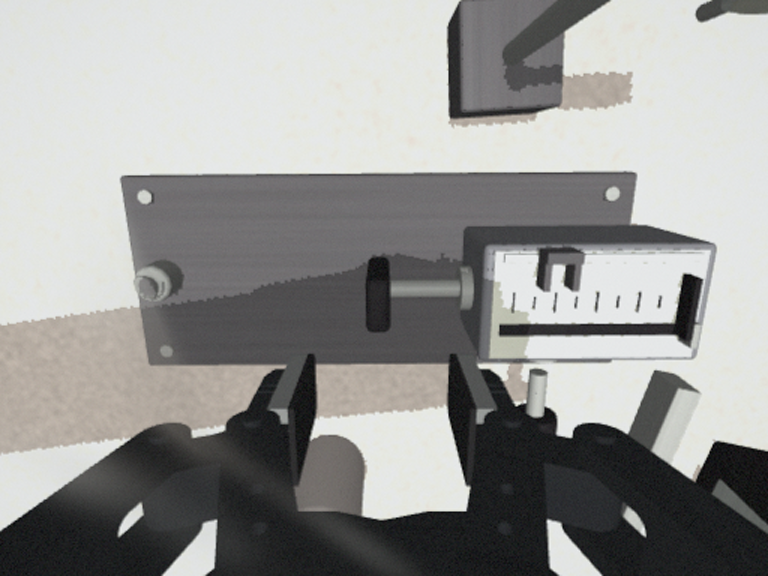

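Wrist view 5: tab at (378,293) centred between the fingers at columns 300 and 465, housing clear at column 465 and beyond, dial stand well off at (505,60).

```bash
python3 -m creep '[-0.15,0,2,0, 0,0,2.5,0, 0,0,2.5,0, 0,0,1.5,0, 0,0,1,0, 0,0,0.3,0, 0,0,0,0, 0,0,0,0]'
```

```text
clock: 15.12
tool_pos: [0.5695, 0.0158, 0.07]
eef_rot: [[-0.215, 0.977, 0.001], [0.977, 0.215, 0.0], [0.0, 0.001, -1.0]]
force: [0.0, 0.3, -0.6]
finger_gap: 0.0425
grasp_force: 0.0
```

```bash
python3 -m creep '[0,-0.2,0.3,0, 0,0,0,0]'; python3 -m creep '[0,0,0,0, 0,0,0,0, 0,0,0,0, 0,0,0,0, 0,0,0,0, 0,0,0,0]' 0
```

```text
clock: 15.28
tool_pos: [0.567, 0.0152, 0.0668]
eef_rot: [[-0.215, 0.977, 0.001], [0.977, 0.215, -0.0], [-0.0, 0.001, -1.0]]
force: [-1.1, -1.0, 0.2]
finger_gap: 0.0426
grasp_force: 0.0
clock: 15.78
tool_pos: [0.5656, 0.0149, 0.0669]
eef_rot: [[-0.215, 0.977, -0.002], [0.977, 0.215, -0.002], [-0.001, -0.003, -1.0]]
force: [-8.6, -2.0, 11.8]
finger_gap: 0.0106
grasp_force: 59.5
```

```bash
cat > pull.py <<'E'
from h import *
s=readout.get_state(); p=s['tool_pos'][:2]; print('pull mm',-((p-np.array([.5656,.0149]))@np.array([.9757,.2193]))*1e3,s['force'].round(1))
E
python3 -m creep '[0,-0.3,0,0, 0,-0.6,0,0, 0,-0.7,0,0, 0,-0.7,0,0, 0,-0.7,0,0, 0,-0.7,0,0, 0,-0.6,0,0, 0,-0.3,0,0]'; python3 -m creep '[0,-0.3,0,0, 0,-0.3,0,0, 0,-0.2,0,0, 0,0,0,0, 0,0,0,0]'; python3 pull.py
```

```text
clock: 16.45
tool_pos: [0.5236, 0.0053, 0.067]
eef_rot: [[-0.215, 0.977, 0.005], [0.977, 0.215, 0.001], [-0.001, 0.005, -1.0]]
force: [11.0, 1.0, -8.8]
finger_gap: 0.0109
grasp_force: 58.4
clock: 16.87
tool_pos: [0.5162, 0.0036, 0.067]
eef_rot: [[-0.215, 0.977, 0.005], [0.977, 0.215, 0.001], [-0.001, 0.005, -1.0]]
force: [10.5, 0.2, -7.1]
finger_gap: 0.0109
grasp_force: 58.6
pull mm 50.632109774752365 [10.5  0.2 -7.1]
```

```bash
python3 -m creep '[0,-0.3,0,0, 0,-0.3,0,0, 0,-0.3,0,0, 0,-0.1,0,0, 0,0,0,0, 0,0,0,0]'; python3 pull.py; python3 - <<'E'
from h import *
d=grab('scene'); save(d,'s1.png',(250,185,340,260),8)
o=np.array([.5873,.0206]);e=np.array([.9757,.2193]);n=np.array([-.2193,.9757])
def px(x,y,z):
    p=np.r_[o+x*e+y*n,z]; T=np.linalg.inv(d['world_from_camera']); c=T[:3,:3]@p+T[:3,3]
    return np.array([d['cx']-f(d)*c[0]/c[2],d['cy']+f(d)*c[1]/c[2]])
for nm,q in(('fork gap',(.0603,.022,.082)),('fin62.4',(.0603,.0,.085)),('fin60',(.0627,0,.085)),('fin57',(.0657,0,.085))): print(nm,((px(*q)-[250,185])*8).round(1))
E
```

```text
clock: 17.37
tool_pos: [0.5068, 0.0015, 0.067]
eef_rot: [[-0.215, 0.977, 0.006], [0.977, 0.215, 0.001], [-0.001, 0.006, -1.0]]
force: [11.6, -0.8, -9.2]
finger_gap: 0.011
grasp_force: 58.9
pull mm 60.350281151931306 [11.6 -0.8 -9.2]
fork gap [416.2 212.5]
fin62.4 [359.8 227.1]
fin60 [362.9 232. ]
fin57 [366.7 238.2]
```

View pics/s1.png

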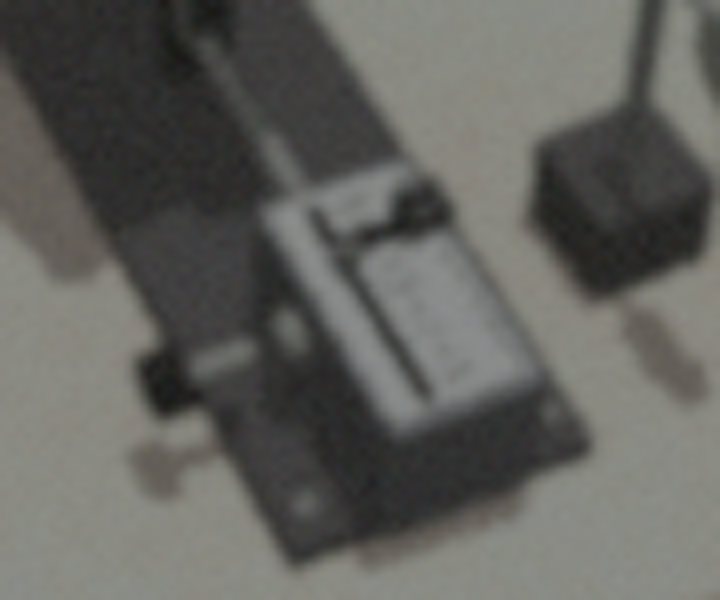

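Scene crop: the fin at (365,235) lies close to its predicted place for a 60 mm pull and is just entering the fork at (420,205). Two more millimetres, then hold.

```bash
python3 -m creep '[0,-0.1,0,0, 0,-0.1,0,0, 0,0,0,0, 0,0,0,0, 0,0,0,0, 0,0,0,0, 0,0,0,0, 0,0,0,0]'; python3 pull.py
```

```text
clock: 18.08
tool_pos: [0.505, 0.0011, 0.067]
eef_rot: [[-0.215, 0.977, 0.006], [0.977, 0.215, 0.001], [-0.001, 0.006, -1.0]]
force: [13.0, 0.1, -9.6]
finger_gap: 0.0108
grasp_force: 58.8
pull mm 62.19754096982585 [13.   0.1 -9.6]
```

```bash
python3 -m creep '[0,0,0,0, 0,0,0,0, 0,0,0,0, 0,0,0,0, 0,0,0,0, 0,0,0,0, 0,0,0,0, 0,0,0,0]'; python3 -m creep '[0,0,0,0, 0,0,0,0, 0,0,0,0, 0,0,0,0]'; python3 pull.py
```

```text
clock: 18.75
tool_pos: [0.505, 0.0011, 0.067]
eef_rot: [[-0.215, 0.977, 0.006], [0.977, 0.215, 0.001], [-0.001, 0.006, -1.0]]
force: [12.2, -0.5, -10.7]
finger_gap: 0.0107
grasp_force: 58.8
clock: 19.08
tool_pos: [0.505, 0.0011, 0.067]
eef_rot: [[-0.215, 0.977, 0.006], [0.977, 0.215, 0.001], [-0.0, 0.006, -1.0]]
force: [12.0, 0.7, -10.4]
finger_gap: 0.0103
grasp_force: 58.8
pull mm 62.171324141387146 [ 12.    0.7 -10.4]
```

```bash
python3 -m creep '[0,0.2,0,0, 0,0.4,0,0, 0,0.4,0,0, 0,0.4,0,0, 0,0.4,0,0, 0,0.4,0,0, 0,0.4,0,0, 0,0.4,0,0]'; python3 -m creep '[0,0.4,0,0, 0,0.4,0,0, 0,0.4,0,0, 0,0.4,0,0, 0,0.4,0,0, 0,0.4,0,0, 0,0.3,0,0, 0,0.2,0,0]';python3 pull.py
```

```text
clock: 19.75
tool_pos: [0.5336, 0.0077, 0.0669]
eef_rot: [[-0.215, 0.977, 0.004], [0.977, 0.215, 0.001], [-0.0, 0.004, -1.0]]
force: [7.3, -1.0, -3.4]
finger_gap: 0.0108
grasp_force: 59.8
clock: 20.42
tool_pos: [0.5609, 0.0139, 0.0669]
eef_rot: [[-0.215, 0.977, 0.001], [0.977, 0.215, -0.0], [-0.0, 0.001, -1.0]]
force: [3.6, -1.0, 5.5]
finger_gap: 0.0109
grasp_force: 61.1
pull mm 4.7865607233033325 [ 3.6 -1.   5.5]
```

```bash
python3 -m creep '[0,0.2,0,0, 0,0.2,0,0, 0,0.1,0,0, 0,0.1,0,0, 0,0,0,0, 0,0,0,0]';python3 pull.py
```

```text
clock: 20.92
tool_pos: [0.5654, 0.0149, 0.0669]
eef_rot: [[-0.215, 0.977, -0.001], [0.977, 0.215, -0.001], [-0.001, -0.001, -1.0]]
force: [-1.9, -1.5, 9.8]
finger_gap: 0.0108
grasp_force: 61.8
pull mm 0.1452015629924908 [-1.9 -1.5  9.8]
```

```bash
python3 -m creep '[0,0.05,0,0, 0,0,0,0, 0,0,0,0, 0,0,0,0, 0,0,0,0, 0,0,0,0, 0,0,0,0]' 50; python3 -m creep '[0,0,-2,0, 0,0,-3,0, 0,0,-3,0, 0,0,-2,0, -2.1,2.2,0,0, -2.1,2.2,0,0, -2.1,2.2,0,0, -2,2.2,0,0]';  python3 -m creep '[0,0,0,0, 0,0,0,0]' 60; python3 - <<'E'
from h import *
s=readout.get_state(); p=s['tool_pos'];R=s['eef_rot']; print('to knob',R.T@(np.r_[.6722,-.0462,.0375]-p)*100)
d=grab('wrist'); save(d,'w6.png',s=1.5); P=pts(d)
e=np.array([.9757,.2193]);n=np.array([-.2193,.9757]);o=np.array([.5873,.0206])
X=(P[...,:2]-o)@e*1e3;Y=(P[...,:2]-o)@n*1e3;Z=P[...,2]*1e3
m=(Z>80)&(Z<95)&(abs(Y)<10)&(X>40)&(X<130); print('fin',m.sum(),np.percentile(X[m],[2,50,98]))
m=(Z>78)&(Z<95)&(Y>14)&(Y<27)&(X>40)&(X<130); print('fork',np.histogram(X[m],np.arange(48,72,1)))
m=(Z>45)&(Z<64)&(Y<-60)&(X>40)&(X<100); print('knob',m.sum(),np.percentile(X[m],[2,50,98]),np.percentile(Y[m],[2,50,98]))
m=(abs(Z-75)<3)&(abs(X+20)<15)&(abs(Y)<25); print('tab',m.sum(),np.percentile(X[m],[2,50,98]))
E
```

```text
clock: 21.5
tool_pos: [0.5662, 0.0152, 0.0662]
eef_rot: [[-0.215, 0.977, -0.0], [0.977, 0.215, 0.0], [0.0, -0.0, -1.0]]
force: [0.3, -0.4, 0.4]
finger_gap: 0.043
grasp_force: 0.0
clock: 22.17
tool_pos: [0.6712, -0.0483, 0.1664]
eef_rot: [[-0.214, 0.977, 0.0], [0.977, 0.214, -0.001], [-0.001, -0.0, -1.0]]
force: [0.0, 0.5, -0.4]
finger_gap: 0.0426
grasp_force: 0.0
clock: 22.33
tool_pos: [0.6707, -0.048, 0.1653]
eef_rot: [[-0.213, 0.977, -0.001], [0.977, 0.213, 0.001], [0.001, -0.001, -1.0]]
force: [0.8, -0.0, 0.3]
finger_gap: 0.0511
grasp_force: 0.0
to knob [ 0.12496036  0.19639407 12.77996624]
fin 239 [ 59.72572379  61.63281599 127.72442045]
fork (array([ 7,  5,  4,  5, 25, 46, 46, 39, 17, 12, 18, 23, 28, 26, 21, 18, 15,
       27, 50, 49,  6,  5,  6]), array([48, 49, 50, 51, 52, 53, 54, 55, 56, 57, 58, 59, 60, 61, 62, 63, 64,
       65, 66, 67, 68, 69, 70, 71]))
knob 841 [56.99771983 68.23489342 79.97460711] [-85.86599271 -75.70126213 -61.1590803 ]
tab 803 [-26.63634169 -20.96344522 -15.96740662]
```

View pics/w6.png

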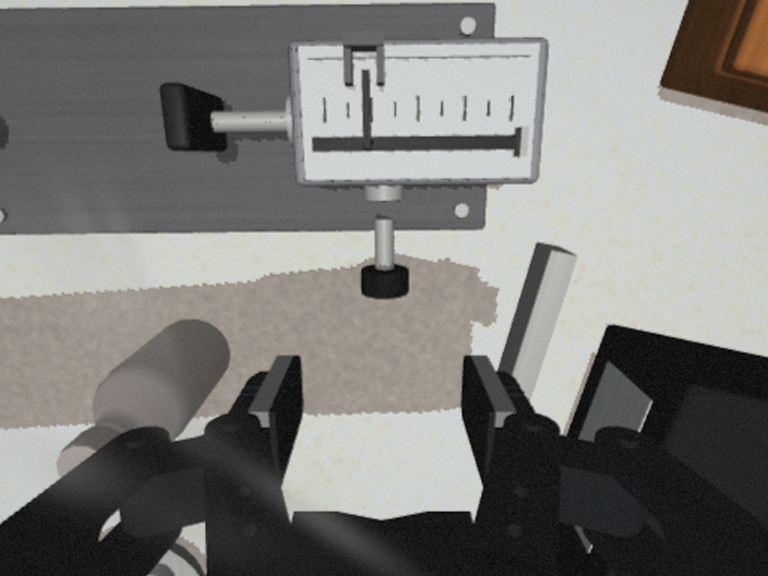

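Wrist view 6: the fin at column 366 stands between the prongs at 349 and 380, the tab is home at (190,118), and the knob is still out at (385,282). Now push the knob home.

```bash
python3 -m creep '[0.1,0.15,2.5,0, 0,0,3,0, 0,0,3,0, 0,0,2.2,0, 0,0,1.3,0, 0,0,0.6,0, 0,0,0,0, 0,0,0,0]'; python3 -m creep '[0,0,0,0, 0,0,0,0, 0,0,0,0, 0,0,0,0, 0,0,0,0, 0,0,0,0]' 10
```

```text
clock: 23.05
tool_pos: [0.6719, -0.0452, 0.0416]
eef_rot: [[-0.215, 0.977, 0.001], [0.977, 0.215, 0.0], [-0.0, 0.001, -1.0]]
force: [0.5, 0.7, 0.4]
finger_gap: 0.0511
grasp_force: 0.0
clock: 23.55
tool_pos: [0.6718, -0.0457, 0.0421]
eef_rot: [[-0.215, 0.977, 0.001], [0.977, 0.215, -0.001], [-0.001, 0.001, -1.0]]
force: [-4.4, -0.0, 7.8]
finger_gap: 0.0238
grasp_force: 58.3
```

```bash
python3 -m creep '[0.3,0,0,0, 0.3,0,0,0, 0.3,0,0,0, 0.3,0,0,0, 0.3,0,0,0, 0.3,0,0,0, 0.1,0,0,0, 0,0,0,0]'
```

```text
clock: 24.22
tool_pos: [0.6678, -0.028, 0.0421]
eef_rot: [[-0.214, 0.977, 0.001], [0.977, 0.214, -0.002], [-0.002, 0.001, -1.0]]
force: [-3.6, -2.8, 7.8]
finger_gap: 0.0239
grasp_force: 58.7
```

```bash
python3 -m creep '[0.15,0,0,0, 0,0,0,0, 0,0,0,0]'; python3 -m creep '[-0.15,0,0,0, 0,0,0,0, 0,0,0,0, 0,0,0,0, 0,0,0,0, 0,0,0,0]' 60; python3 -m creep '[0,0,-2,0, 0,0,-3,0, 0,0,-3,0, 0,0,-3,0, 0,0,-2,0, 0,0,-2,0, 0,0,0,0, 0,0,0,0]'; python3 - <<'E'
from h import *
d=grab('wrist'); save(d,'w7.png',s=1.5); P=pts(d)
e=np.array([.9757,.2193]);n=np.array([-.2193,.9757]);o=np.array([.5873,.0206])
X=(P[...,:2]-o)@e*1e3;Y=(P[...,:2]-o)@n*1e3;Z=P[...,2]*1e3
m=(Z>56)&(Z<64)&(Y<-45)&(Y>-100)&(X>40)&(X<100); print('knob',m.sum(),np.percentile(X[m],[2,50,98]),np.percentile(Y[m],[2,50,98]))
m=(Z>80)&(Z<95)&(abs(Y)<10)&(X>40)&(X<110); print('fin',m.sum(),np.percentile(X[m],[2,50,98]))
d=grab('top'); P=pts(d); m=(P[...,2]>.03)&(P[...,2]<.06)&(abs(P[...,0]-.49)<.05)&(abs(P[...,1]-.324)<.05); print('vb',P[m].mean(0))
E
```

```text
clock: 24.47
tool_pos: [0.6678, -0.0279, 0.0422]
eef_rot: [[-0.213, 0.977, 0.002], [0.977, 0.213, -0.003], [-0.003, 0.001, -1.0]]
force: [-2.2, -5.5, 7.2]
finger_gap: 0.0238
grasp_force: 58.8
clock: 24.97
tool_pos: [0.6672, -0.0267, 0.0402]
eef_rot: [[-0.215, 0.977, -0.0], [0.977, 0.215, 0.0], [0.0, -0.0, -1.0]]
force: [0.3, -0.2, -0.3]
finger_gap: 0.0519
grasp_force: 0.0
clock: 25.63
tool_pos: [0.6678, -0.0268, 0.1915]
eef_rot: [[-0.215, 0.977, 0.002], [0.977, 0.215, -0.0], [-0.001, 0.002, -1.0]]
force: [-0.1, -0.7, -0.6]
finger_gap: 0.0514
grasp_force: 0.0
knob 337 [59.41867311 68.76921334 77.30153683] [-67.95327776 -61.25776234 -55.01725599]
fin 136 [59.68845597 61.17150337 62.56399952]
vb [0.4852133  0.3255624  0.04009345]
```

View pics/w7.png

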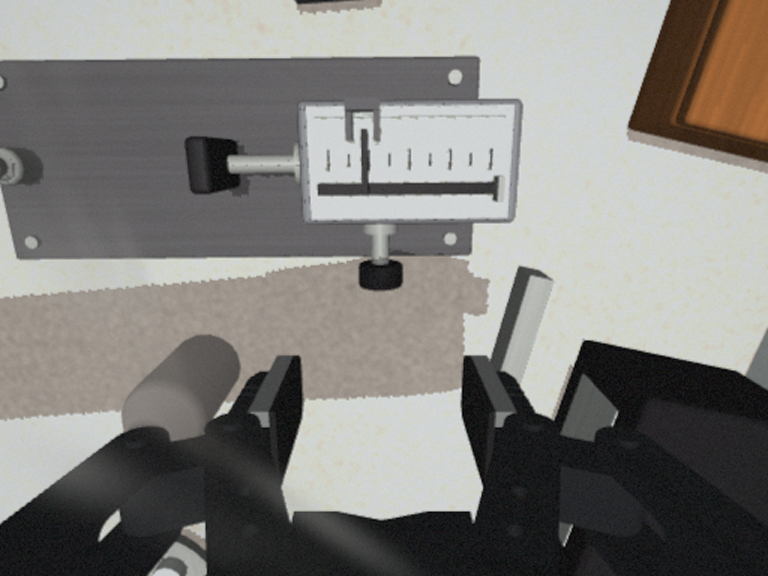

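Wrist view 7: the knob is home at (380,275), measured y -55 to -68 (about -62 against -63 expected). The fin at column 364 stands in the fork between 349 and 377, and the tab is home. The robot is clear of everything.

```bash
python3 -c "from bench import sign_off; print(sign_off())"
```

```text
the job is handed in; nothing more can be done
None
```

I handed the job in at about 26 s: the V-block stands upright on the smaller black pad within about 2 mm of its middle, the tab was held at a 62.2 mm pull for about 1.4 s and eased home, the drag pointer stands in the fork about 1 mm off centre, and the lock knob is fully home.

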